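# Set the carving stand on its third leg

## Robot

A 6-joint arm with a two-finger parallel gripper is mounted at the origin on the work surface. World frame = base frame: x ahead of the robot, y to its left, z up, the work surface at z = 0. Lengths are in mm, angles in rad, forces in N, time in s.
With the tool pointing down it reaches from about 400 to 925 mm from the base axis. Payload 12.5 kg.
Tool frame: the origin (TCP) lies at the very end of the fingers, on their centre line; the grasp point (between the pads) lies 19 mm behind it; z points along the fingers, x is the direction in which the jaws open and shut, and the axes are right-handed (so a half turn about z gives the same grasp; the last joint's range is limited). The gripper opens to 95 mm and grips with 3 to 60 N. Pads are 20 mm wide; open, the fingers measure 119 mm over their backs; the gripper's body (75 mm by 180 mm) begins 59 mm behind the grasp point.
Start: joints at [1.163, 0.491, 1.559, -0, 1.092, -0.106], TCP at [185.758, 596.775, 214.661] pointing down, gripper open.
Joint ranges: [-3.1, 3.1], [-0.84, 2.19], [0.05, 2.79], [-1.13, 4.28], [0.06, 2.93], [-2.69, 2.69]. Speed limits (rad/s): [2.22, 2.22, 2.79, 3.14, 3.14, 3.14].

## Interface

Orientations are given as [roll, pitch, yaw] about the fixed x, y, z axes, in that order (R = Rz(yaw) Ry(pitch) Rx(roll)).
In Python, from cell import state, viewer, ticket, look_for, regions_of gives the robot as it stands.
- The arm moves only by the shell command python3 -m inch 'ROWS'. ROWS is JSON, a list of rows, each a list of 7 numbers: the turn, a rotation vector about the world's x, y, z in degrees, then the shift along the world's x, y, z in mm, then the opening, from -1 (shut) to 1 (fully open). In form: [[rx, ry, rz, tx, ty, tz, hand], ...]. A call has 1 to 10 rows; each row shifts and turns the commanded pose from where the row before left it; what a row does not reach is not made up. A row lasts 1/10 s, in which the tool goes at most 50 mm and 8.59 degrees, less where a joint would pass 70% of its speed; a pose out of reach is approached as far as the arm can. A call with a gripper value outside its range is refused whole. The fingers move at their own pace and stop on an object; the grip force is fixed at half the most. Time passes only in rows, so rows that do not move let the fingers close. It gives the time, the measured TCP pose, the force and the opening at its end, in the units of the state.
- state(): the state, without advancing time (a new reading comes with each control period).
- viewer.read_camera(name): name is "scene" or "top"; returns a dict with "color" (384x512x3 uint8, red, green, blue), "depth" (384x512 float32, mm along the optical axis (not along the pixel's ray), 0 where there is no reading), "fx", "fy", "cx", "cy" (pixels), "position" and "orientation" of the camera in the world. Camera axes: x right, y down, z forward; pixel columns grow to the right and rows downward; lengths in mm; the calibration is good to about 2 mm. A picture is of the moment at which its call begins.
- ticket.job_done(): hands the job in, once; it reports no verdict.
Trained networks look in the newest picture that a camera, given by its name, has taken for a name from the list of things; names that differ only in an ending like _2 or _b are one class to them, and where a whole thing is asked for, a point or a joint stands for the part that bears it (a point fixed in the world has none). Each returns a list of dicts, best first, with "score" (0 to 1); they miss things now and then, are a little off and sometimes report something else, mostly with a low value. They report only what shows in the picture. A call takes as long as a camera call.
- look_for(name, camera): "box" ([left, top, right, bottom] as shares, 0 to 1, of the picture: columns of its width, rows of its height, round what is visible of it).
- regions_of(name, camera): "pixels" (384x512 bool, what is visible of it) and "box" ([left, top, right, bottom] as shares, 0 to 1, of the picture: columns of its width, rows of its height, round what is visible of it).
The state is a dict: "t": time; "joints": joint angles; "qvel": joint speeds; "tau": joint torques, N m; "eef_pos": TCP position; "tcp_rot": TCP orientation; "ft_force": force on the tool from outside, world axes, zero at the start; "moment": the same for the moment, N m; "opening": opening from 0.0 (shut) to 1.0 (fully open).
Only numpy, scipy, OpenCV 4.12 (cv2) and the standard library are available. Lean on these libraries where they do the work, as an engineer would, in place of code of your own. Each camera call takes 0.05 s, during which the arm holds its last target. There are 200 camera calls.

## Task

First put the mallet away, lying flat in the empty bay of the tool tray. Then fold down the stand's raised leg by its tang until the spring snaps it over against its stop, and screw the leg's foot right down, by the knurled knob, until it bears on the bench like the other two. Leave the other things on the bench where they are, standing or lying as they do.

Things in the scene. Friction and masses are not known exactly. Their poses are not given: they have to be found in the camera images.
- stand: Carver's stand, fixed on the bench: iron base 160 mm across, 44 mm post with a pale half-carved lotus finial (65 mm across, top 256 mm up), three grey arms 120 degrees apart, each with a hinged leg. Two legs are folded out level and screwed down; the third is folded up. Origin on the bench under the post; the folding leg's arm points along the stand's -x; z is up.
- leg_hinge (a point): Hinge of the folding leg, 135 mm out from the post's axis along the stand's -x, 45 mm above the bench; its axis is the stand's y. The leg is a grey bar 24 mm wide, 18 mm thick, 143 mm long. Up, it stands upright; down, it lies level along the stand's -x, 45 mm above the bench. Its spring and pins lie on the stand's -y side, up to 34 mm from the leg's middle, within 45 mm of the hinge.
- leg (a joint): Angle of the folding leg: 0 upright (its start), 1.571 down on its stop. An extension spring passing over the hinge holds it at either stop: from upright it takes about 8 N at the tang to start it, the force falls off, and beyond about 0.6 rad spring and weight throw it down by themselves; short of that it springs back. It stops short if anything lies under it.
- tang (a point): Kick tang of the folding leg: steel round bar 14 mm thick, sticking out along the stand's +y from 12 to 82 mm from the leg's middle, an 18 mm collar on its last 6 mm. The point is on its axis, 62 mm from the leg's middle, 100 mm from the hinge: 145 mm above the bench with the leg up, 45 mm with it down. Some 60 mm are free behind it, towards the post.
- knob_mid (a point): Centre of the folding leg's knurled knob, a cylinder 40 mm across, 32 mm tall, 125 mm from the hinge. Leg up: it faces the post, its end 55 mm inside the hinge, the foot's sole 40 mm outside. Leg down: on top, axis upright (the point's z), centre 84 mm above the bench at first, 79 mm when screwed down; the boss below it is 36 mm across, its top 58 mm above the bench.
- knob (a joint): Turn of the knob on its right-hand screw, 4 mm a turn: grows as the knob is turned clockwise seen from above (leg down), and the knob sinks with it. It starts between -0.8 and 0.8 and reaches 7.85, a firm stop, when the foot bears on the bench: 1.1 to 1.4 turns. Turns stiffly (0.05 N m) and stays where it is left.
- mallet_head (a point): Carver's mallet of dark wood, 0.3 to 0.5 kg, lying where the leg comes down. Head: block 120 mm long (its x), 50 wide (y), 46 tall. Handle: 26 mm round bar, 125 mm long, going on from the head's end along -x at mid-height; whole length 245 mm. The point is the head's centre, 23 mm above what it lies on; the centre of mass is some 23 mm from it towards the handle.
- tray: Plywood tool tray fixed on the bench, 320 mm long (its x) by 234 mm wide (y); floor 6 mm thick, rim and divider 8 mm thick, 24 mm above the bench. The divider runs along x, at y = 15 mm, and makes two bays. Origin under its centre. The +y bay holds two gouges.
- empty_bay (a point): Centre of the floor of the tray's empty bay (the -y one), 6 mm above the bench; clear space 304 mm along the tray's x by 120 mm along y. Axes as the tray's.
- gouge_a_mid (a point): Bystander: carving gouge, 210 mm long, 26 mm thick wooden handle, in the tray's other bay. Point 30 mm from its middle towards the handle.
- gouge_b_mid (a point): Bystander: a second gouge of that size in the tray's other bay. Point 30 mm from its middle towards the handle.
- gouge_c_mid (a point): Bystander: a gouge of that size lying on the bench beside the leg's landing place, on the stand's -y side, along the stand's x. Point 30 mm from its middle towards the handle; handle along its -x for 75 mm, blade along +x for 135 mm.
- glue_mid (a point): Bystander: white glue bottle, 54 mm across, 148 mm tall with its nozzle, standing on the stand's +y side near the tang. Point half-way up.
- stone_mid (a point): Bystander: sharpening stone in a wooden base 170 x 66 x 30 mm. Point at its centre.
- rosette_mid (a point): Bystander: carved wooden rosette, 92 mm across, 20 mm tall. Point at its centre.
- offcut_mid (a point): Bystander: offcut of wood 110 x 60 x 34 mm. Point at its centre.

How it is judged:
By the outcome, as a careful person would: the job done as asked, in the order asked, and still so for the second after the job is handed in, with the robot touching nothing.
It also fails if it takes over 72 s, if anything falls off the work surface, if the arm or the gripper's body presses on something with over 40 N, if the wrist force passes 120 N, or if a joint passes its speed limit or range.

## Working session

There is one attempt and no reset: what is moved stays moved. The work goes in short steps, Python scripts to look and compute and a shell command to move; the robot and the scene stay as the last step left them, time stands still between calls to the robot, and variables do not carry over. Pictures are saved under pics/ and viewed, on a budget of 10 in all, crops included, one or two more only if the job needs it, and the job is handed in when it is done.

```bash
ls; mkdir -p pics; cat > h.py <<'E'
import numpy as np, cv2
from scipy.spatial.transform import Rotation as R
from cell import state, viewer, ticket, look_for, regions_of
def cam(n):
    c=viewer.read_camera(n); o=np.array(c["orientation"],float)
    M=o if o.shape==(3,3) else (R.from_euler('xyz',o).as_matrix() if o.size==3 else R.from_quat(o).as_matrix())
    d=c["depth"]; v,u=np.mgrid[:384,:512]
    P=np.stack([(u-c["cx"])*d/c["fx"],(v-c["cy"])*d/c["fy"],d],-1)@M.T+np.array(c["position"])
    P[d==0]=np.nan
    return c,P
def save(c,n): cv2.imwrite('pics/'+n,cv2.cvtColor(c["color"],cv2.COLOR_RGB2BGR))
E
cat > a.py <<'E'
from h import *
for n in ("scene","top"):
    c,P=cam(n); save(c,n+"1.png"); print(n,c["position"],c["orientation"],c["fx"])
    for k in ["stand","leg","tang","knob","mallet_head","tray","gouge_a_mid","glue_mid","stone_mid","rosette_mid","offcut_mid"]:
        for r in regions_of(k,n)[:4]:
            p=P[r["pixels"]]; p=p[~np.isnan(p[:,0])]
            if len(p)<5: continue
            b=(np.array(r["box"])*[512,384,512,384]).astype(int)
            print(k,round(r["score"],2),b,len(p),"med",np.median(p,0).round(),"lo",np.percentile(p,2,0).round(),"hi",np.percentile(p,98,0).round())
print(state())
E
python3 a.py
```

```text
pics
scene [1508.76873208  420.83132295 1020.99456404] [-2.24655784e+00 -1.76651438e-03  2.01305142e+00] 420.10353863728085
stand 0.85 [158 176 314 306] 5075 med [681. -93.  66.] lo [ 552. -229.    7.] hi [940. 141. 234.]
leg 0.76 [197 178 229 217] 429 med [ 600. -206.  172.] lo [ 529. -249.   70.] hi [ 634. -165.  191.]
leg 0.69 [205 185 217 203] 140 med [ 622. -180.  182.] lo [ 600. -204.  153.] hi [ 636. -165.  193.]
leg 0.64 [402 228 414 273] 199 med [415. 438.  26.] lo [347. 425.  17.] hi [540. 447.  33.]
tang 0.81 [195 178 230 209] 422 med [ 599. -206.  174.] lo [ 475. -288.   38.] hi [ 635. -165.  192.]
mallet_head 0.86 [181 170 227 213] 542 med [ 517. -312.   36.] lo [ 325. -353.    0.] hi [ 583. -228.  120.]
mallet_head 0.68 [329 293 363 318] 682 med [730. 322.  16.] lo [684. 281.   6.] hi [767. 360.  22.]
tray 0.78 [347 206 433 292] 4675 med [440. 389.   7.] lo [268. 285.   2.] hi [586. 510.  28.]
gouge_a_mid 0.53 [399 226 414 272] 231 med [403. 437.  25.] lo [337. 422.   5.] hi [541. 450.  33.]
glue_mid 0.89 [258 183 273 218] 358 med [480. -53.  72.] lo [461. -74.   8.] hi
[... 1949 characters left out ...]
  34.] lo [ 448. -633.   10.] hi [ 551. -562.   41.]
{'t': 1.2, 'joints': array([ 1.16341990e+00,  4.90912781e-01,  1.55890489e+00,  1.64102126e-05,
        1.09169203e+00, -1.05616247e-01]), 'qvel': array([-0.00010136, -0.00034414, -0.00078836,  0.00248731,  0.00136421,
        0.00063256]), 'tau': array([ 6.66076612e-04, -6.12471843e+01, -2.58435237e+01,  6.94016623e-02,
        4.46576136e-02,  1.42757767e-05]), 'eef_pos': array([185.74210776, 596.78063111, 214.65131216]), 'tcp_rot': array([-3.14158692e+00, -8.40285318e-05,  1.26902859e+00]), 'ft_force': array([-1.27645706, -0.03439473, -0.55421931]), 'moment': array([ 0.00748256, -0.04652772,  0.05831852]), 'opening': 0.9975623736906759}
```

```bash
cat > b.py <<'E'
import cv2
a=cv2.imread('pics/top1.png'); a=a[30:290,60:440]
cv2.imwrite('pics/top1b.png',cv2.resize(a,None,fx=2.1,fy=2.1,interpolation=cv2.INTER_CUBIC))
b=cv2.imread('pics/scene1.png')[150:320,120:440]
cv2.imwrite('pics/scene1b.png',cv2.resize(b,None,fx=2.5,fy=2.5,interpolation=cv2.INTER_CUBIC))
E
python3 b.py
```

```text
(no output)
```

View pics/top1b.png

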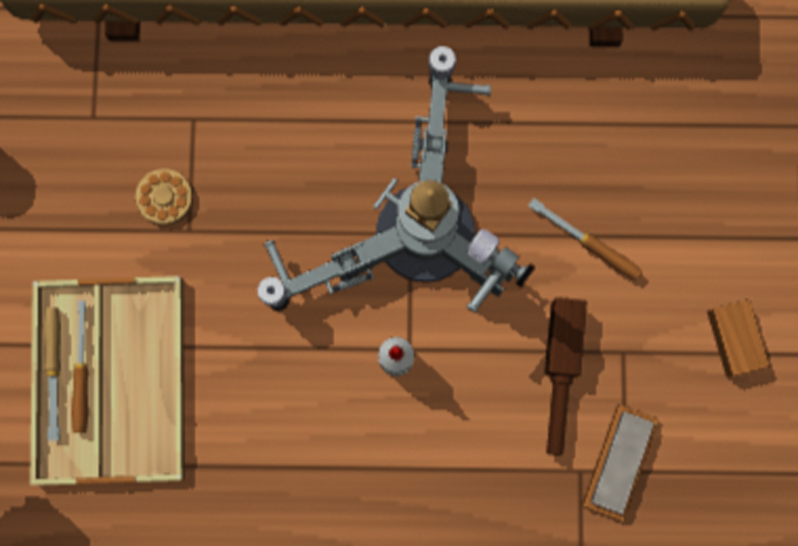

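View pics/scene1b.png

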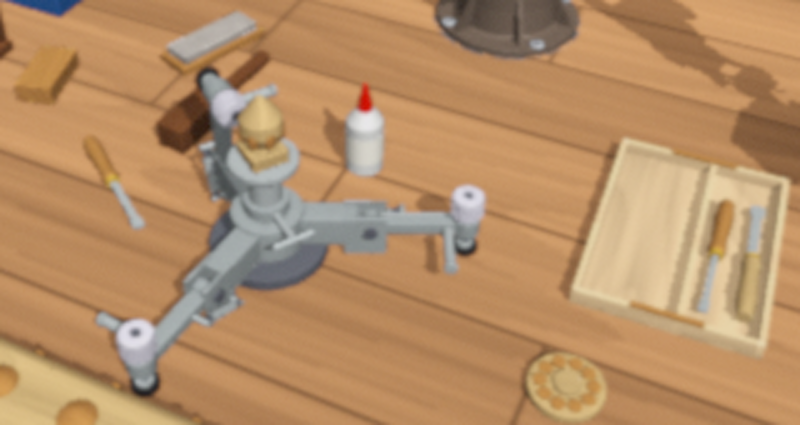

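```bash
cat > c.py <<'E'
from h import *
c,P=cam("top"); X,Y,Z=P[...,0],P[...,1],P[...,2]
def sel(x0,x1,y0,y1,z0,z1): return P[(X>x0)&(X<x1)&(Y>y0)&(Y<y1)&(Z>z0)&(Z<z1)]
def rect(p):
    r=cv2.minAreaRect(p[:,:2].astype(np.float32)); return np.round(cv2.boxPoints(r),0).tolist(),np.round(r[0],1),np.round(r[1],1)
# mallet
m=sel(280,600,-380,-270,10,60); h=m[m[:,2]>41]
print("head",len(h),rect(h),np.median(h[:,2])); print("mallet",rect(m))
# knobs down
for k,b in (("k1",(480,600,110,200)),("k2",(860,1000,-130,-60))):
    p=sel(*b,86,105); print(k,len(p),p.mean(0).round(1),rect(p)[1:])
for b in ((440,1000,-260,200),):
    p=sel(*b,62,200)
f=sel(600,800,-150,20,225,275); print("finial",f.mean(0).round(1) if len(f) else None, f[f[:,2].argmax()] if len(f) else 0)
t=sel(240,620,250,530,19,30); rim=t[(t[:,1]<300)]; print("tray",rect(sel(240,620,250,530,19,27)))
g=sel(480,700,-310,-200,4,40); print("gc",len(g),g.mean(0).round(),rect(g)); 
s=sel(200,420,-480,-340,20,45); print("stone",rect(s))
gl=sel(430,530,-110,-20,60,160); print("glue",gl.mean(0).round(1),rect(gl))
k=sel(540,680,-260,-130,140,220); print("up leg",rect(k))
E
python3 c.py
```

```text
head 547 ([[321.0, -335.0], [555.0, -358.0], [560.0, -307.0], [326.0, -284.0]], array([ 440.6, -321. ]), array([ 50.6, 235.1])) 46.45796209764103
mallet ([[276.0, -278.0], [283.0, -381.0], [578.0, -360.0], [571.0, -258.0]], array([ 427. , -319.5]), array([296.4, 102.4]))
k1 133 [555.8 130.   94.6] (array([555.6, 129.7]), array([38.5, 38.8]))
k2 96 [ 937.2 -115.8   94.9] (array([ 953.8, -112.2]), array([100.1,  28.3]))
finial [ 663.4 -104.3  238.7] [ 665.96998105 -102.59626435  259.90186584]
tray ([[259.0, 507.0], [269.0, 270.0], [590.0, 284.0], [579.0, 521.0]], array([424.3, 395.4]), array([320.7, 237.3]))
gc 274 [ 583. -266.   10.] ([[480.0, -308.0], [699.0, -310.0], [700.0, -203.0], [481.0, -201.0]], array([ 590. , -255.7]), array([106.9, 219.2]))
stone ([[214.0, -412.0], [372.0, -472.0], [394.0, -412.0], [236.0, -353.0]], array([ 304.2, -412. ]), array([ 63.8, 168.7]))
glue [459.5 -60.1  99. ] ([[424.0, -61.0], [461.0, -97.0], [498.0, -59.0], [461.0, -23.0]], array([460.7, -60. ]), array([53.1, 50.9]))
up leg ([[515.0, -204.0], [578.0, -259.0], [682.0, -141.0], [618.0, -85.0]], array([ 598.3, -172.1]), array([157.8,  84.4]))
```

```bash
cat > d.py <<'E'
from h import *
c,P=cam("top"); X,Y,Z=P[...,0],P[...,1],P[...,2]
r=regions_of("mallet_head","top")[0]["pixels"]
# head: pixels at ~46mm
m=(r&(Z>30)&(Z<50)); hm=(r&(abs(Z-46)<3)).astype(np.uint8); hm=cv2.morphologyEx(hm,cv2.MORPH_OPEN,np.ones((5,5)))
h=P[hm>0]; rr=cv2.minAreaRect(h[:,:2].astype(np.float32)); print("head",rr,h.mean(0))
q=P[m]; q=q[:,:2]; mu=q.mean(0); w=np.linalg.svd(q-mu)[2][0]; print("axis",np.degrees(np.arctan2(w[1],w[0])),mu, np.percentile((q-mu)@w,[1,99]))
for b in ((915-40,915+60,-165,-85),(515,600,95,165)):
    k=P[(X>b[0])&(X<b[1])&(Y>b[2])&(Y<b[3])&(Z>90)&(Z<100)]; print("knob",len(k),k.mean(0),cv2.minAreaRect(k[:,:2].astype(np.float32))); 
E
python3 d.py
```

```text
head ((0.0, 0.0), (0.0, 0.0), 0.0) [nan nan nan]
axis 174.53723309543702 [ 458.16926059 -321.72575616] [-97.06196678 138.38684438]
knob 101 [ 923.92390826 -126.31522367   94.91995279] ((923.90185546875, -125.6446762084961), (37.969844818115234, 38.08754348754883), 58.20751953125)
knob 113 [556.55292337 130.5537899   95.45288102] ((555.9593505859375, 129.7793426513672), (39.453880310058594, 38.09778594970703), 5.063791751861572)d.py:6: RuntimeWarning: Mean of empty slice.
  h=P[hm>0]; rr=cv2.minAreaRect(h[:,:2].astype(np.float32)); print("head",rr,h.mean(0))
  ret = um.true_divide(
```

```bash
python3 -m inch '[[0,0,0,50,0,10,1],[0,0,0,50,0,10,1],[0,0,0,50,0,10,1],[0,0,0,50,-20,10,1],[0,0,0,30,-40,5,1],[0,0,0,20,-45,0,1],[0,0,0,10,-48,0,1],[0,0,0,10,-48,0,1],[0,0,0,10,-48,0,1],[0,0,0,5,-49,0,1]]'
```

```text
t: 2.35
eef_pos: [463.7, 298.8, 258.2]
tcp_rot: [3.141, -0.0, 1.269]
ft_force: [1.0, 0.4, -0.4]
opening: 0.997
```

```bash
python3 -m inch '[[0,0,2,10,-49,0,1],[0,0,2,10,-49,0,1],[0,0,2,5,-50,0,1],[0,0,2,0,-50,0,1],[0,0,2,0,-50,0,1],[0,0,1.8,0,-50,0,1],[0,0,0,0,-50,0,1],[0,0,0,0,-50,0,1],[0,0,0,-5,-50,0,1],[0,0,0,-5,-50,0,1]]'; python3 -m inch '[[0,0,0,-2,-45,-15,1],[0,0,0,0,-45,-20,1],[0,0,0,0,-35,-30,1],[0,0,0,0,0,-30,1],[0,0,0,0,0,0,1]]'
cat > e.py <<'E'
from h import *
c,P=cam("top"); save(c,"top2.png"); s=state(); print(s["eef_pos"],s["tcp_rot"],s["joints"])
c,P=cam("scene"); save(c,"scene2.png")
a=cv2.imread('pics/top2.png')[120:270,260:460]; b=cv2.imread('pics/scene2.png')[110:260,130:330]
cv2.imwrite('pics/v2.png',np.hstack([cv2.resize(x,(400,300),interpolation=cv2.INTER_CUBIC) for x in (a,b)]))
E
python3 e.py
```

```text
t: 3.35
eef_pos: [477.9, -198.6, 258.4]
tcp_rot: [3.141, 0.0, 1.475]
ft_force: [1.2, 0.3, 0.5]
opening: 0.998
t: 3.85
eef_pos: [474.7, -321.3, 159.7]
tcp_rot: [-3.136, -0.004, 1.473]
ft_force: [-0.4, 0.1, 0.9]
opening: 1.002
[ 475.6690675  -321.24255529  162.12324512] [-3.13876018e+00 -2.14759840e-03  1.47425749e+00] [-7.09115812e-01  4.78994597e-01  1.74323222e+00  1.61136291e-04
  9.22918100e-01 -2.18347382e+00]
```

View pics/v2.png

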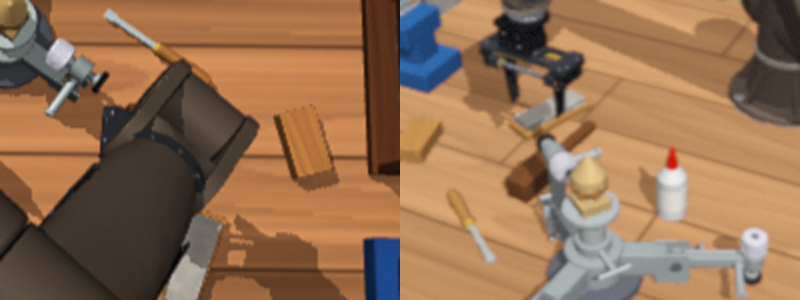

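```bash
python3 -m inch '[[0,0,0,1,-2,-40,1],[0,0,0,0,0,-40,1],[0,0,0,0,0,-40,1],[0,0,0,0,0,-25,1],[0,0,0,0,0,-8,1],[0,0,0,0,0,0,-1],[0,0,0,0,0,0,-1],[0,0,0,0,0,0,-1],[0,0,0,0,0,0,-1],[0,0,0,0,0,0,-1]]'; python3 -m inch '[[0,0,0,0,0,0,-1],[0,0,0,0,0,0,-1],[0,0,0,0,0,0,-1]]'
```

```text
t: 4.95
eef_pos: [477.6, -323.7, 11.0]
tcp_rot: [3.141, 0.001, 1.475]
ft_force: [0.6, 0.6, 0.8]
opening: 0.636
t: 5.25
eef_pos: [477.5, -323.7, 10.5]
tcp_rot: [3.141, 0.0, 1.475]
ft_force: [-0.5, -0.8, 5.3]
opening: 0.525
```

```bash
python3 -m inch '[[0,0,0,0,0,10,-1],[0,0,0,0,0,25,-1],[0,0,0,0,0,40,-1],[0,0,0,0,0,45,-1],[0,0,0,0,0,45,-1],[0,0,0,0,0,45,-1],[0,0,0,0,0,40,-1],[0,0,0,0,0,15,-1],[0,0,0,0,0,0,-1]]'
cat > f.py <<'E'
from h import *
c,P=cam("scene"); s=state(); print(s["eef_pos"],s["opening"],s["ft_force"],s["moment"],s["tcp_rot"])
r=regions_of("mallet_head","scene")
for q in r[:2]:
  p=P[q["pixels"]]; print(q["score"],np.nanpercentile(p,[3,50,97],axis=0).round())
E
python3 f.py
```

```text
t: 6.15
eef_pos: [477.5, -323.6, 277.6]
tcp_rot: [3.139, 0.002, 1.475]
ft_force: [0.6, -0.1, -4.5]
opening: 0.524
[ 477.13109956 -323.23986892  275.52111556] 0.5258364854505065 [ 0.69629237  0.88050649 -4.36398681] [ 0.03881027 -0.00386534  0.00308223] [3.14103433e+00 2.27973027e-04 1.47499833e+00]
0.67 [[ 317. -353.  270.]
 [ 517. -310.  302.]
 [ 559. -296.  316.]]
```

```bash
python3 -m inch '[[0,0,0,0,20,0,-1],[0,0,0,0,35,0,-1],[0,0,0,0,40,0,-1],[0,0,0,0,45,0,-1],[0,0,1,0,45,0,-1],[0,0,1,0,45,0,-1],[0,0,1,0,45,0,-1],[0,0,1,0,45,0,-1],[0,0,1,0,45,0,-1],[0,0,1,0,45,0,-1]]'; python3 -m inch '[[0,0,1,0,45,0,-1],[0,0,1,0,45,0,-1],[0,0,0,-2,45,0,-1],[0,0,0,-3,45,0,-1],[0,0,0,-3,40,-20,-1],[0,0,0,-3,25,-40,-1],[0,0,0,0,15,-45,-1],[0,0,0,0,0,-45,-1],[0,0,0,0,0,-30,-1],[0,0,0,0,0,0,-1]]'; python3 f.py
```

```text
t: 7.25
eef_pos: [475.9, 88.8, 273.9]
tcp_rot: [-3.139, -0.0, 1.581]
ft_force: [0.9, 0.5, -3.2]
opening: 0.526
t: 8.25
eef_pos: [463.1, 345.4, 90.3]
tcp_rot: [-3.133, 0.004, 1.615]
ft_force: [-0.0, 0.8, -4.1]
opening: 0.522
[464.62247898 346.07990676  93.07842941] 0.5223236107927901 [-0.31822475 -0.49341887 -3.34002265] [ 0.05157153 -0.03337566 -0.0399647 ] [-3.13660100e+00  2.46374133e-03  1.61490831e+00]
0.83 [[426. 324.  85.]
 [510. 347. 124.]
 [545. 371. 128.]]
```

```bash
python3 -m inch '[[0,0,0,1,2,-30,-1],[0,0,0,0,0,-25,-1],[0,0,0,0,0,-12,-1],[0,0,0,0,0,-6,-1],[0,0,0,0,0,-3,-1],[0,0,0,0,0,0,-1]]'; python3 -m inch '[[0,0,0,0,0,0,0.3],[0,0,0,0,0,0,0.3],[0,0,0,0,0,0,0.3],[0,0,0,0,0,0,0.3],[0,0,0,0,0,10,0.3],[0,0,0,0,0,30,0.3],[0,0,0,0,0,45,0.3],[0,0,0,0,0,45,1],[0,0,0,0,0,45,1],[0,0,0,0,0,45,1]]'
```

```text
t: 8.95
eef_pos: [467.8, 348.7, 20.0]
tcp_rot: [3.14, -0.001, 1.615]
ft_force: [-0.7, -0.3, -3.7]
opening: 0.526
t: 9.95
eef_pos: [466.9, 348.2, 242.1]
tcp_rot: [3.141, -0.0, 1.615]
ft_force: [0.5, -0.1, -0.6]
opening: 0.848
```

```bash
python3 -m inch '[[0,0,-8,3,-20,0,-1],[0,0,-8,5,-35,0,-1],[0,0,-8,6,-35,0,-1],[0,0,-8,6,-35,0,-1],[0,0,-8,6,-35,0,-1],[0,0,-8,6,-35,0,-1],[0,0,-8,6,-35,0,-1],[0,0,-8,6,-35,0,-1],[0,0,-8,6,-35,0,-1],[0,0,-8,6,-35,0,-1]]'; python3 -m inch '[[0,0,-8,6,-35,0,-1],[0,0,-8,6,-35,0,-1],[0,0,-8,6,-35,0,-1],[0,0,-8,6,-30,0,-1],[0,0,-8,6,-30,0,-1],[0,0,-7,5,-6,0,-1],[0,0,0,0,0,0,-1]]'
cat > g.py <<'E'
from h import *
c,P=cam("top"); save(c,"top3.png"); s=state(); print(s["eef_pos"],s["tcp_rot"],s["joints"])
c2,_=cam("scene"); save(c2,"scene3.png")
X,Y,Z=P[...,0],P[...,1],P[...,2]
r=regions_of("mallet_head","top")
for q in r[:2]:
  p=P[q["pixels"]]; print(q["score"],np.nanpercentile(p,[3,50,97],axis=0).round())
a=c["color"][130:280,60:260]; b=c2["color"][110:260,130:330]
cv2.imwrite('pics/v3.png',cv2.cvtColor(np.hstack([cv2.resize(x,(400,300),interpolation=cv2.INTER_CUBIC) for x in (a,b)]),cv2.COLOR_RGB2BGR))
E
python3 g.py
```

```text
t: 10.95
eef_pos: [523.2, 12.0, 240.0]
tcp_rot: [3.141, -0.001, 0.213]
ft_force: [0.5, -0.4, -0.2]
opening: 0.115
t: 11.65
eef_pos: [558.4, -158.6, 239.6]
tcp_rot: [-3.142, -0.0, -0.605]
ft_force: [0.2, 0.3, -0.5]
opening: 0.009
[ 558.13877559 -157.69054777  239.53263997] [-3.14151134e+00 -6.86529019e-05 -6.00152639e-01] [-3.89252401e-01  4.02279150e-01  1.64052151e+00  7.31445361e-05
  1.09870784e+00  2.10866975e-01]
0.82 [[351. 323.  21.]
 [468. 343.  50.]
 [544. 371.  58.]]
```

View pics/v3.png

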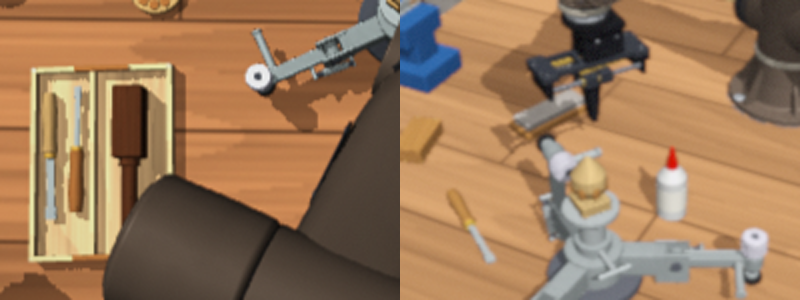

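```bash
python3 -m inch '[[0,0,0,0,0,-40,-1],[0,0,0,0,0,-40,-1],[0,0,0,0,0,-22,-1],[0,0,0,0,0,-8,-1],[0,0,0,-3,-4,0,-1],[0,0,0,-3,-4,0,-1]]'
```

```text
t: 12.4
eef_pos: [552.7, -165.6, 130.4]
tcp_rot: [-3.141, -0.002, -0.6]
ft_force: [0.3, -0.5, 0.4]
opening: 0.004
```

```bash
python3 -m inch '[[0,0,0,-2.86,-4.1,0,-1],[0,0,0,-2.86,-4.1,0,-1],[0,0,0,-2.86,-4.1,0,-1],[0,0,0,-2.86,-4.1,0,-1]]';  python3 -m inch '[[0,0,0,-2.86,-4.1,0,-1],[0,0,0,-2.86,-4.1,-0.5,-1],[0,0,0,-2.86,-4.1,-0.5,-1]]'
```

```text
t: 12.8
eef_pos: [541.4, -181.7, 130.3]
tcp_rot: [-3.14, -0.002, -0.602]
ft_force: [4.0, 6.2, -5.8]
opening: 0.008
t: 13.1
eef_pos: [532.6, -194.1, 129.2]
tcp_rot: [-3.14, -0.002, -0.602]
ft_force: [3.1, 4.6, -4.3]
opening: 0.005
```

```bash
python3 -m inch '[[0,0,0,-2.86,-4.1,-0.5,-1],[0,0,0,-2.86,-4.1,-1,-1],[0,0,0,-2.86,-4.1,-1,-1],[0,0,0,-4,-5.7,-2,-1],[0,0,0,-4,-5.7,-2,-1],[0,0,0,-4,-5.7,-3,-1],[0,0,0,-4,-5.7,-3,-1]]'; python3 -m inch '[[0,0,0,-4,-5.7,0,-1],[0,0,0,0,0,0,-1],[0,0,0,0,0,0,-1],[0,0,0,0,0,20,-1],[0,0,0,0,0,40,-1],[0,0,0,0,0,40,-1],[0,0,0,0,0,30,-1]]'
cat > i.py <<'E'
from h import *
c,P=cam("scene"); s=state(); print(s["eef_pos"],s["tcp_rot"],s["joints"])
for k in ("knob","tang","leg","gouge_c_mid"):
  for q in regions_of(k,"scene")[:4]:
    p=P[q["pixels"]]; print(k,round(q["score"],2),len(p),np.nanpercentile(p,[3,50,97],axis=0).round().tolist())
cv2.imwrite('pics/v4.png',cv2.cvtColor(cv2.resize(c["color"][100:310,130:400],(771,600),interpolation=cv2.INTER_CUBIC),cv2.COLOR_RGB2BGR))
E
python3 i.py
```

```text
t: 13.8
eef_pos: [507.3, -230.0, 115.5]
tcp_rot: [3.141, -0.0, -0.602]
ft_force: [0.3, -0.6, 0.6]
opening: 0.004
t: 14.5
eef_pos: [504.1, -234.8, 248.2]
tcp_rot: [-3.142, -0.002, -0.602]
ft_force: [0.6, 0.4, -0.1]
opening: 0.002
[ 505.33103625 -235.4664102   252.42879116] [-3.14115916 -0.00793151 -0.6013904 ] [-5.54564632e-01  3.53971156e-01  1.68185052e+00  6.93748354e-05
  1.09782787e+00  4.67926933e-02]
tang 0.59 383 [[486.0, -331.0, 12.0], [532.0, -299.0, 55.0], [580.0, -227.0, 101.0]]
gouge_c_mid 0.51 177 [[606.0, -439.0, 11.0], [654.0, -374.0, 18.0], [717.0, -279.0, 26.0]]
```

View pics/v4.png

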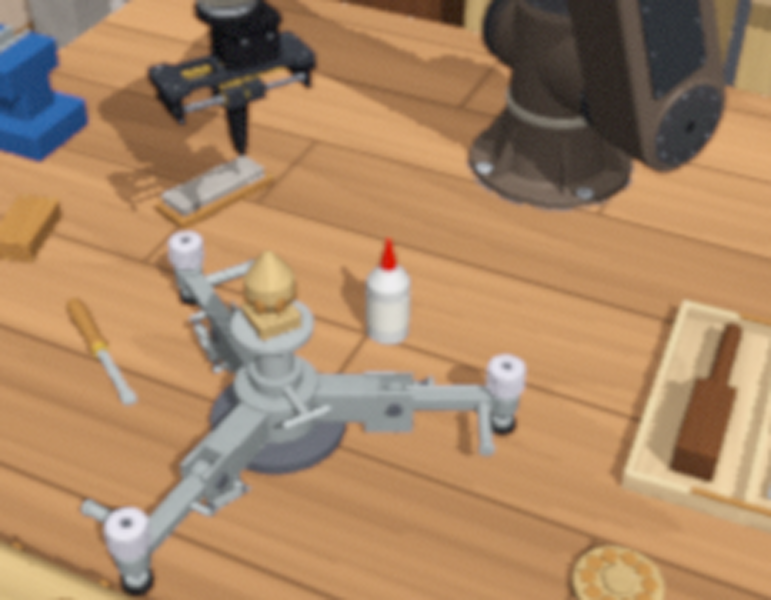

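```bash
cat > k.py <<'E'
from h import *
for n in ("scene","top"):
    c,P=cam(n); X,Y,Z=P[...,0],P[...,1],P[...,2]
    for x,y in ((517,-318),(556,130),(924,-126)):
        k=P[(abs(X-x)<28)&(abs(Y-y)<28)&(Z>90)&(Z<112)]
        if len(k)<20: continue
        zt=np.percentile(k[:,2],80); t=k[abs(k[:,2]-zt)<4]
        print(n,(x,y),len(t),np.median(t[:,2]).round(1),np.round(cv2.minEnclosingCircle(t[:,:2].astype(np.float32))[0],1),t.mean(0).round(1))
E
python3 k.py
python3 -m inch '[[0,0,8.4,1,-8,0,1],[0,0,8.4,1,-8,0,1],[0,0,8.4,1,-8,0,1],[0,0,8.4,1,-8,0,1],[0,0,8.4,1,-8,0,1],[0,0,8.4,1,-8,0,1],[0,0,8.4,1,-8,0,1],[0,0,8.4,1,-8,0,1],[0,0,8.4,1,-8,0,1],[0,0,8.4,1,-8,0,1]]'; python3 -m inch '[[0,0,8.4,1,-2,0,1],[0,0,8.4,0,0,0,1],[0,0,8.4,0,0,0,1],[0,0,8.4,0,0,-20,1],[0,0,8.4,0,0,-30,1],[0,0,8.4,0,0,-30,1],[0,0,8.4,0,0,0,1],[0,0,8.4,0,0,0,1],[0,0,0,0,0,0,1]]'; python3 -c "
from h import *
print(state()['joints'],state()['eef_pos'])"
```

```text
scene (517, -318) 57 99.4 [ 517.3 -314.5] [ 519.5 -316.2   99.8]
scene (556, 130) 75 95.5 [557.8 131.1] [557.9 131.8  95.7]
scene (924, -126) 127 95.1 [ 926.2 -125.5] [ 926.6 -125.    95.2]
top (556, 130) 71 96.7 [555.9 129.4] [556.3 131.2  97.1]
top (924, -126) 67 98.0 [ 924.9 -126.8] [ 924.4 -126.7   97.9]
t: 15.85
eef_pos: [513.6, -315.1, 244.3]
tcp_rot: [-3.139, -0.0, 0.87]
ft_force: [-0.3, -0.2, 0.1]
opening: 0.788
t: 16.75
eef_pos: [516.0, -314.7, 164.3]
tcp_rot: [-3.136, -0.0, 2.031]
ft_force: [-0.5, -0.4, -0.2]
opening: 0.999
[-0.65474284  0.51604075  1.66531556 -0.00570265  0.9625689  -2.68229781] [ 516.03307703 -314.68979599  164.27427946]
```

```bash
python3 -m inch '[[0,0,-5,1,-2.3,-20,1],[0,0,0,0,0,-35,1],[0,0,0,0,0,-30,1],[0,0,0,0,0,-9,1],[0,0,0,0,0,-2.5,1],[0,0,0,0,0,0,-1],[0,0,0,0,0,0,-1],[0,0,0,0,0,0,-1],[0,0,0,0,0,0,-1],[0,0,0,0,0,0,-1]]';  python3 -m inch '[[0,0,0,0,0,0,-1],[0,0,0,0,0,0,-1],[0,0,0,0,0,0,-1],[0,0,0,0,0,0,-1]]'
```

```text
t: 17.75
eef_pos: [517.4, -317.5, 69.7]
tcp_rot: [-3.138, 0.003, 1.946]
ft_force: [0.8, -0.2, -0.5]
opening: 0.635
t: 18.15
eef_pos: [517.7, -318.3, 69.3]
tcp_rot: [-3.138, 0.004, 1.946]
ft_force: [1.8, -5.7, -2.4]
opening: 0.417
```

```bash
for k in 1; do :; done; python3 -m inch '[[0,0,-4,0,0,-0.05,-1],[0,0,-8,0,0,-0.09,-1],[0,0,-8,0,0,-0.09,-1],[0,0,-8,0,0,-0.09,-1],[0,0,-8,0,0,-0.09,-1],[0,0,-8,0,0,-0.09,-1],[0,0,-8,0,0,-0.09,-1],[0,0,-8,0,0,-0.09,-1],[0,0,-8,0,0,-0.09,-1],[0,0,-8,0,0,-0.09,-1]]'; python3 -c "
from h import *
s=state();print(s['joints'],s['moment'],s['ft_force'])"
```

```text
t: 19.15
eef_pos: [518.2, -316.6, 68.4]
tcp_rot: [-3.138, 0.0, 0.613]
ft_force: [7.3, 6.8, -0.6]
opening: 0.417
[-6.57549326e-01  6.41893881e-01  1.73527673e+00  1.09994905e-03
  7.68258473e-01 -1.27155957e+00] [ 1.11578038 -1.22382765  0.08935988] [ 7.2891733   6.75706355 -0.57929919]
```

```bash
python3 -m inch '[[0,0,-8,0.7,0.7,-0.09,-1],[0,0,-8,0,0,-0.09,-1],[0,0,-8,0,0,-0.09,-1],[0,0,-8,0,0,-0.09,-1],[0,0,-8,0,0,-0.09,-1],[0,0,-8,0,0,-0.09,-1],[0,0,-8,0,0,-0.09,-1],[0,0,-8,0,0,-0.09,-1],[0,0,-8,0,0,-0.09,-1],[0,0,-8,0,0,-0.09,-1]]'; python3 -m inch '[[0,0,-8,0,0,-0.09,-1],[0,0,-8,0,0,-0.09,-1],[0,0,-8,0,0,-0.09,-1],[0,0,-8,0,0,-0.09,-1],[0,0,-8,0,0,-0.09,-1],[0,0,-8,0,0,-0.09,-1],[0,0,-8,0,0,-0.09,-1],[0,0,-8,0,0,-0.09,-1],[0,0,-8,0,0,-0.09,-1],[0,0,-8,0,0,-0.09,-1]]'; python3 -c "
from h import *
s=state();print(s['joints'],s['moment'],s['ft_force'])"
```

```text
t: 20.15
eef_pos: [520.1, -316.6, 67.6]
tcp_rot: [-3.135, -0.002, -0.783]
ft_force: [13.7, 2.6, -5.6]
opening: 0.418
t: 21.15
eef_pos: [520.4, -318.5, 66.8]
tcp_rot: [-3.131, 0.002, -2.179]
ft_force: [10.0, -8.4, -6.7]
opening: 0.417
[-0.65852652  0.64277049  1.7392781   0.00333829  0.74858109  1.51824161] [-1.43230612 -1.58964659  0.07514121] [10.04582236 -8.44574226 -6.71467793]
```

```bash
python3 -m inch '[[0,0,-8,0.3,-0.3,-0.2,-1],[0,0,-8,0,0,-0.2,-1],[0,0,-8,0,0,-0.2,-1],[0,0,-8,0,0,-0.2,-1],[0,0,-8,0,0,-0.09,-1],[0,0,-8,0,0,-0.09,-1],[0,0,-8,0,0,-0.09,-1],[0,0,0,0,0,0,-1]]'; python3 -c "
from h import *
s=state();print(s['joints'],s['moment'],s['ft_force'])"
python3 -m inch '[[0,0,0,0,0,0,1],[0,0,0,0,0,0,1],[0,0,0,0,0,0,1],[0,0,0,0,0,0,1],[0,0,0,0,0,15,1],[0,0,0,0,0,30,1],[0,0,0,0,0,0,1]]'; python3 k.py
```

```text
t: 21.95
eef_pos: [519.2, -319.2, 66.0]
tcp_rot: [-3.134, 0.005, 3.127]
ft_force: [1.7, -12.0, -0.6]
opening: 0.415
[-0.65806361  0.64406569  1.73941887 -0.00505274  0.74930512  2.50150506] [-1.78474472  0.13795862 -0.07084463] [  1.70053598 -12.02487719  -0.60017727]
t: 22.65
eef_pos: [519.4, -317.7, 113.6]
tcp_rot: [-3.135, 0.006, 3.133]
ft_force: [-0.5, -0.4, 0.4]
opening: 0.95
scene (517, -318) 52 97.2 [ 518.8 -316.8] [ 520.6 -316.5   97.2]
scene (556, 130) 80 94.8 [557. 133.] [558.2 130.9  95.3]
scene (924, -126) 121 95.5 [ 926.7 -124.2] [ 927.4 -125.4   95.7]
top (556, 130) 85 96.5 [556.6 129.9] [555.9 129.9  96.8]
top (924, -126) 72 95.8 [ 925.  -125.9] [ 925.2 -126.5   96.3]
```

```bash
R8='[0,0,8.4,0,0,0,1]'; python3 -m inch '[[0,0,8.4,-0.5,0,0,1],[0,0,8.4,0,0,0,1],[0,0,8.4,0,0,0,1],[0,0,8.4,0,0,0,1],[0,0,8.4,0,0,0,1],[0,0,8.4,0,0,0,1],[0,0,8.4,0,0,0,1],[0,0,8.4,0,0,0,1],[0,0,8.4,0,0,0,1],[0,0,8.4,0,0,0,1]]'; python3 -m inch '[[0,0,8.4,0,0,0,1],[0,0,8.4,0,0,0,1],[0,0,8.4,0,0,0,1],[0,0,8.4,0,0,0,1],[0,0,8.4,0,0,0,1],[0,0,8.4,0,0,0,1],[0,0,8.4,0,0,0,1],[0,0,8.4,0,0,0,1],[0,0,8.4,0,0,0,1],[0,0,8.4,0,0,0,1]]'; python3 -m inch '[[0,0,8.4,0,0,0,1],[0,0,8.4,0,0,0,1],[0,0,8.4,0,0,0,1],[0,0,8.4,0,0,0,1],[0,0,8.4,0,0,0,1],[0,0,8.4,0,0,0,1],[0,0,8.4,0,0,0,1],[0,0,8.4,0,0,0,1],[0,0,8.4,0,0,0,1],[0,0,0,0,0,0,1]]';  python3 -m inch '[[0,0,0,0,0,-25,1],[0,0,0,0,0,-18,1],[0,0,0,0,0,-6,1],[0,0,0,0,0,0,-1],[0,0,0,0,0,0,-1],[0,0,0,0,0,0,-1],[0,0,0,0,0,0,-1],[0,0,0,0,0,0,-1],[0,0,0,0,0,0,-1],[0,0,0,0,0,0,-1]]'; python3 -m inch '[[0,0,0,0,0,0,-1],[0,0,0,0,0,0,-1]]';  python3 -c "
from h import *
s=state();print(s['joints'],s['moment'],s['ft_force'])"
```

```text
t: 23.75
eef_pos: [517.3, -316.6, 109.2]
tcp_rot: [-3.139, 0.003, -1.679]
ft_force: [0.1, -0.4, 0.1]
opening: 1.001
t: 24.75
eef_pos: [517.3, -316.6, 109.2]
tcp_rot: [-3.137, 0.004, -0.213]
ft_force: [0.0, 0.8, -0.3]
opening: 1.001
t: 25.75
eef_pos: [517.4, -316.6, 109.4]
tcp_rot: [-3.136, 0.002, 1.103]
ft_force: [0.7, -0.3, 0.6]
opening: 1.001
t: 26.75
eef_pos: [517.7, -317.0, 61.6]
tcp_rot: [-3.138, 0.002, 1.101]
ft_force: [-0.0, -0.3, -0.1]
opening: 0.468
t: 26.95
eef_pos: [517.7, -317.1, 61.5]
tcp_rot: [-3.138, 0.002, 1.101]
ft_force: [-0.6, -0.8, 1.5]
opening: 0.417
[-0.65700083  0.65143471  1.73961012 -0.0040426   0.75418498 -1.75470732] [-0.03634555  0.08241807  0.03089715] [-0.59095792 -0.76921471  1.50743114]
```

```bash
python3 -m inch '[[0,0,0,0,0,0,0.3],[0,0,0,0,0,0,0.3],[0,0,0,0,0,4,0.3],[0,0,0,0,0,0,-1],[0,0,0,0,0,0,-1],[0,0,0,0,0,0,-1],[0,0,0,0,0,0,-1],[0,0,0,0,0,0,-1],[0,0,0,0,0,0,-1]]'; python3 -m inch '[[0,0,-4,0,0,-0.05,-1],[0,0,-8,0,0,-0.09,-1],[0,0,-8,0,0,-0.09,-1],[0,0,-8,0,0,-0.09,-1],[0,0,-8,0,0,-0.09,-1],[0,0,-8,0,0,-0.09,-1],[0,0,-8,0,0,-0.09,-1],[0,0,-8,0,0,-0.09,-1],[0,0,-8,0,0,-0.09,-1],[0,0,-8,0,0,-0.09,-1]]'; python3 -c "
from h import *
s=state();print(s['joints'],s['moment'],s['ft_force'])"
```

```text
t: 27.85
eef_pos: [517.7, -317.0, 65.4]
tcp_rot: [-3.137, 0.002, 1.101]
ft_force: [-1.0, -0.2, -0.5]
opening: 0.413
t: 28.85
eef_pos: [519.4, -316.2, 64.6]
tcp_rot: [-3.137, -0.001, -0.231]
ft_force: [12.6, 6.8, -2.6]
opening: 0.415
[-0.65765593  0.64722693  1.73740678  0.00706567  0.75845965 -0.43129224] [ 1.15311294 -1.76447339  0.0448676 ] [12.61872711  6.77420389 -2.60382264]
```

```bash
for i in 1; do :; done; python3 -m inch '[[0,0,-8,0,0,-0.09,-1],[0,0,-8,0,0,-0.09,-1],[0,0,-8,0,0,-0.09,-1],[0,0,-8,0,0,-0.09,-1],[0,0,0,0,0,0,-1]]'; S='from h import *
s=state();print(s["joints"][5],s["moment"],s["ft_force"])'; python3 -c "$S"; python3 -m inch '[[0,0,-8,0,0,-0.09,-1],[0,0,-8,0,0,-0.09,-1],[0,0,-8,0,0,-0.09,-1],[0,0,0,0,0,0,-1]]';python3 -c "$S"; python3 -m inch '[[0,0,-8,0,0,-0.09,-1],[0,0,-8,0,0,-0.09,-1],[0,0,-8,0,0,-0.09,-1],[0,0,0,0,0,0,-1]]';python3 -c "$S"
```

```text
t: 29.35
eef_pos: [520.2, -316.6, 64.3]
tcp_rot: [-3.135, -0.002, -0.789]
ft_force: [14.5, 6.1, -4.5]
opening: 0.413
0.12434639840829692 [ 0.94446174 -2.21473289 -0.0494041 ] [14.53084588  6.1264545  -4.48540286]
t: 29.75
eef_pos: [519.1, -317.8, 64.5]
tcp_rot: [-3.135, -0.001, -1.208]
ft_force: [5.2, -3.1, -0.2]
opening: 0.414
0.5425697566242347 [-0.54116608 -0.6301075  -0.09223542] [ 5.17319452 -3.08464116 -0.23865371]
t: 30.15
eef_pos: [518.6, -317.7, 64.4]
tcp_rot: [-3.135, 0.0, -1.626]
ft_force: [1.0, -3.3, 5.2]
opening: 0.417
0.961699911720188 [-0.55382481 -0.09107174 -0.05041287] [ 0.97716525 -3.33586529  5.17052386]
```

```bash
S='from h import *
s=state();print(s["joints"][5],s["moment"],s["ft_force"],s["tau"][5])'; python3 -m inch '[[0,0,-8,0,0,0,-1],[0,0,-8,0,0,0,-1]]';python3 -c "$S"; python3 -m inch '[[0,0,-8,0,0,0,-1]]';python3 -c "$S"; python3 -m inch '[[0,0,-8,0,0,0,-1]]';python3 -c "$S";  python3 -m inch '[[0,0,-8,0,0,0,-1]]';python3 -c "$S"
```

```text
t: 30.35
eef_pos: [518.2, -317.5, 64.3]
tcp_rot: [-3.136, 0.001, -1.904]
ft_force: [0.3, -1.1, 5.5]
opening: 0.414
1.2411722545001591 [-0.10713911  0.09312773  0.68579159] [ 0.34678041 -1.11837489  5.461976  ] -1.8314849585294724
t: 30.45
eef_pos: [518.0, -317.2, 64.3]
tcp_rot: [-3.136, 0.001, -2.044]
ft_force: [0.3, 0.8, 6.0]
opening: 0.416
1.3818040581408344 [0.0665043  0.08636311 0.55777839] [0.28048093 0.82088523 6.02361378] -1.67506143450737
t: 30.55
eef_pos: [517.9, -316.9, 64.2]
tcp_rot: [-3.137, 0.002, -2.183]
ft_force: [-0.4, 2.8, 6.1]
opening: 0.417
1.5222446226986828 [0.34994012 0.14696609 0.65471008] [-0.36321899  2.76182302  6.13659271] -1.6454552114009857
t: 30.65
eef_pos: [517.8, -316.6, 64.1]
tcp_rot: [-3.137, 0.002, -2.323]
ft_force: [0.6, 4.4, 7.0]
opening: 0.415
1.662770562876752 [0.80795364 0.07669948 0.67332585] [0.58124921 4.40766431 7.01340358] -1.646229363977909
```

```bash
python3 -m inch '[[0,0,0,0,0,0,1],[0,0,0,0,0,0,1],[0,0,0,0,0,0,1],[0,0,0,0,0,0,1],[0,0,0,0,0,0,1],[0,0,0,0,0,20,1],[0,0,0,0,0,40,1],[0,0,0,0,0,45,1],[0,0,0,0,0,45,1],[0,0,0,0,0,40,1]]'; python3 -m inch '[[0,0,0,-5,30,10,1],[0,0,0,-5,45,0,1],[0,0,0,-5,45,0,1],[0,0,0,-5,45,0,1],[0,0,0,-5,45,0,1],[0,0,0,0,45,0,1],[0,0,0,0,45,0,1],[0,0,0,0,45,0,1],[0,0,0,0,45,0,1],[0,0,0,0,0,0,1]]'; python3 k.py; python3 a.py | grep -E "top|mallet|glue|stone|rosette|offcut|gouge"
python3 - <<'E'
import cv2
a=cv2.imread('pics/top1.png')[30:290,60:440]; cv2.imwrite('pics/v5.png',cv2.resize(a,None,fx=2.1,fy=2.1,interpolation=cv2.INTER_CUBIC))
E
```

```text
t: 31.65
eef_pos: [517.6, -316.9, 256.0]
tcp_rot: [-3.136, 0.002, -2.319]
ft_force: [0.2, 0.5, -0.8]
opening: 0.998
t: 32.65
eef_pos: [492.2, 77.1, 263.8]
tcp_rot: [-3.138, 0.003, -2.315]
ft_force: [-0.1, 0.4, -0.0]
opening: 0.998
scene (517, -318) 52 96.4 [ 520.1 -316. ] [ 521.3 -315.8   96.1]
scene (556, 130) 74 95.7 [556.9 131.1] [558.  131.1  95.8]
scene (924, -126) 119 95.6 [ 926.6 -125.1] [ 926.5 -124.7   95.7]
top (517, -318) 83 96.4 [ 518.1 -317.6] [ 518.  -316.8   96.6]
top (924, -126) 71 96.2 [ 925.6 -126.9] [ 923.6 -127.1   96.5]
mallet_head 0.71 [364 214 391 269] 737 med [490. 348.  49.] lo [321. 326.   6.] hi [551. 375.  56.]
gouge_a_mid 0.47 [401 229 413 273] 220 med [428. 438.  25.] lo [346. 426.  17.] hi [544. 447.  32.]
gouge_a_mid 0.34 [184 156 226 179] 536 med [ 322. -405.   26.] lo [ 236. -462.    2.] hi [ 388. -360.   34.]
glue_mid 0.6 [260 186 270 216] 345 med [480. -52.  72.] lo [460. -75.  12.] hi [490. -34. 134.]
glue_mid 0.47 [330 290 363 316] 690 med [731. 321.  16.] lo [685. 281.   4.] hi [767. 362.  22.]
stone_mid 0.7 [183 156 226 179] 490 med [ 318. -403
[... 920 characters left out ...]
 med [ 303. -409.   29.] lo [ 228. -456.   11.] hi [ 380. -365.   37.]
rosette_mid 0.86 [123 111 150 139] 590 med [720. 317.  16.] lo [680. 277.   1.] hi [764. 361.  24.]
rosette_mid 0.71 [320 175 335 191] 148 med [ 516. -316.   95.] lo [ 499. -335.   74.] hi [ 538. -299.  102.]
offcut_mid 0.87 [395 174 424 207] 662 med [ 504. -594.   34.] lo [ 450. -631.    4.] hi [ 554. -561.   41.]
offcut_mid 0.62 [220  53 335 200] 3740 med [ 637. -117.   64.] lo [ 505. -313.    4.] hi [923.  25. 243.]
offcut_mid 0.35 [122 112 151 139] 546 med [720. 317.  16.] lo [681. 277.   7.] hi [762. 359.  24.]
offcut_mid 0.19 [322 177 338 192] 129 med [ 516. -317.   95.] lo [ 499. -335.   78.] hi [ 535. -300.  102.]
```

View pics/v5.png

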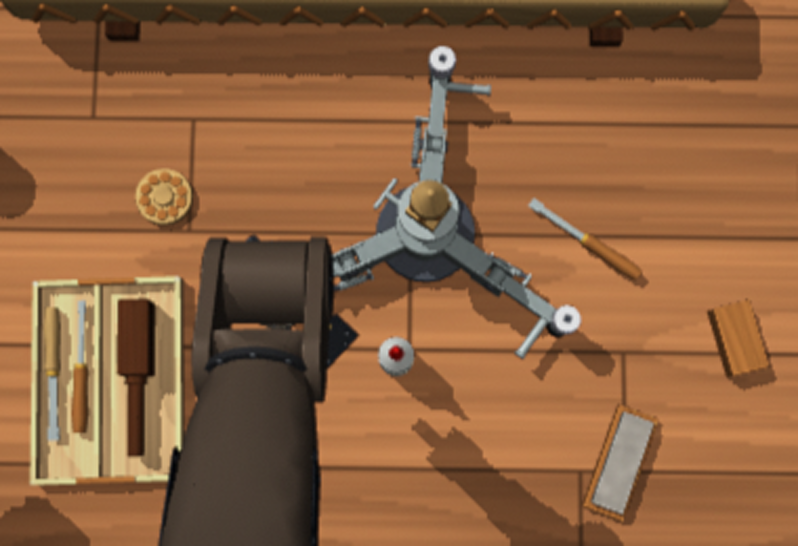

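```bash
python3 -c "
from h import *
print(ticket.job_done(), state()['t'])"
```

```text
the job is handed in; nothing more can be done
the job is handed in; nothing more can be done
```

The job is done and handed in at about 34 s of the 72 s allowed.

- **Mallet:** It lies flat in the tray's empty bay. The last pictures put it between about x 315 and 551 mm, clear of the rim and divider.
- **Leg:** I pushed the tang with the fingers shut, and the spring threw the leg down. The pictures show it level.
- **Foot:** I screwed it down in two strokes, about 290° and then until it stopped. At the end the pads slipped on the knob at about 0.65 N m, against 0.05 N m while it turned freely, so I take it to be on its stop. The knob's top measured 96.4 mm in both cameras, and the other two knobs measured 95.6 to 96.2 mm, which agrees within the noise.
- **Other things on the bench:** All are where they were, to within a few millimetres of measuring noise. I checked the two gouges in the tray and the one on the bench mainly by eye. The arm ended clear of everything.

No check failed. The networks sometimes gave the wrong name, such as calling the knob a rosette, so I set those reports aside.

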